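# Drop the cutting set into a meat mincer's head

## Robot

A 6-joint arm with a two-finger parallel gripper is mounted at the origin on a cart in front of the work surface, level with it; the furniture and walls round the work are solid. World frame = base frame: x ahead of the robot, y to its left, z up, the work surface at z = 0. Lengths are in mm, angles in rad, forces in N, time in s.
With the tool pointing down it reaches from about 250 to 850 mm from the base axis. Payload 12.5 kg.
Tool frame: the origin (TCP) lies at the very end of the fingers, on their centre line; the grasp point (between the pads) lies 19 mm behind it; z points along the fingers, y is the line along which they close (so a half turn about z gives the same grasp; the last joint's range is limited). The gripper opens to 93 mm and grips with 3 to 60 N. Pads are 15 mm wide; open, the fingers measure 128 mm over their backs; the gripper's body (75 mm by 188 mm) begins 65 mm behind the grasp point.
Start: joints at [1.086, 0.351, 1.652, -0, 1.139, -0.085], TCP at [214.047, 506.624, 218.633] pointing down, gripper open.
Joint ranges: [-2.75, 2.75], [-0.79, 2.1], [0.01, 2.65], [-1.57, 4.71], [0.07, 3.14], [-2.87, 2.87]. Speed limits (rad/s): [2.22, 2.22, 2.79, 3.14, 3.14, 3.14].

## Interface

Orientations are given as a unit quaternion [x, y, z, w].
In Python, from bench import arm gives the robot as it stands.
- The arm moves only by the shell command python3 -m pendant 'ROWS' [FORCE]. ROWS is JSON, a list of rows, each an object with "grip": the closure, from -1 (fully open) to 1 (shut); "offset": the shift along the tool's x, y, z in cm, a list of three; "turn": the turn, a rotation vector about the tool's x, y, z in rad, a list of three. A call has 1 to 12 rows; each row shifts and turns the commanded pose from where the row before left it, along the tool's axes as they then stand; what a row does not reach is not made up. A row lasts 1/10 s, in which the tool goes at most 50 mm and 8.59 degrees, less where a joint would pass 70% of its speed; a pose out of reach is approached as far as the arm can. A call with a gripper value outside its range is refused whole. The fingers move at their own pace and stop on an object; FORCE is the grip in N (left out, the last holds). Time passes only in rows, so rows that do not move let the fingers close. It gives the time, the measured TCP pose, the force, the opening and the grip force at its end, in the units of the state.
- arm.observe(): the state, without advancing time (a new reading comes with each control period).
- arm.camera(name): name is "side" or "top"; returns the picture (480x640x3 uint8, red, green, blue); there is no depth.
- arm.camera_info(name): a dict with "camera_matrix" (3x3 intrinsics, pixels), "distortion" ([k1, k2, p1, p2, k3] as OpenCV has them; the pictures are not rectified), "R" (3x3) and "t" (3): a world point X has camera coordinates R X + t. Camera axes: x right, y down, z forward; pixel columns grow to the right and rows downward; lengths in mm; the calibration is good to about 2 mm. A picture is of the moment at which its call begins. camera_info takes no time and is no camera call.
- arm.sign_off(): hands the job in; it is judged then, once.
The state is a dict: "clock": time; "joint_positions": joint angles; "joint_velocities": joint speeds; "tau": joint torques, N m; "position": TCP position; "tcp_rot": TCP orientation; "contact_force": force on the tool from outside, world axes, zero at the start; "wrist_torque": the same for the moment, N m; "finger_gap": opening from 0.0 (shut) to 1.0 (fully open); "gripper_force": force on a finger pad.
Only numpy, scipy, OpenCV 4.12 (cv2) and the standard library are available. Lean on these libraries where they do the work, as an engineer would, in place of code of your own. Each camera call takes 0.05 s, during which the arm holds its last target. There are 200 camera calls.

## Task

Fit the mincer head with the cutting set for coarse mince: one after another, drop the pre-cutter plate (three big openings), then the knife, then the coarse plate (eight large holes) and last the blue spacer ring into the upturned mouth, so that they lie flat on one another and the ring nut could be screwed on. Leave the fine plate (many small holes), the salt, the spice jar, the sauce bottle and the pepper mill standing where they are.

Things in the scene. Friction and masses are not known exactly. Their poses are not given: they have to be found in the camera images.
- mincer_head: Aluminium meat-mincer head, fixed, mouth up. Origin: centre of its foot on the table; z up its axis, +x along the side throat (48 mm thick, top 65 mm up, reaching 72 mm out, pointing away from the robot). Rim of the mouth 100 mm up, 70 mm across. Bore 58 mm wide, flat floor 69 mm up, chamfered to 64 mm over its top 6 mm. A stud on the axis, 9 mm below the rim, clears the parts' centre holes.
- precut_plate: Pre-cutter plate: bright steel disc, 54 mm across, 8 mm thick, with three big kidney-shaped openings round a small hub. Lies flat. Origin: centre of its underside, z up through the disc. Goes in first, the way up it lies, at any angle about its axis: let go level just over the rim, centred within 4 mm, it drops home (so do the others).
- knife: Ring knife: dark steel ring, 54 mm across, 9 mm thick, with four swept blades inside like spokes of a wheel and a brass-edged hub. Lies flat. Origin: centre of its underside, z up. Goes on the pre-cutter plate.
- coarse_plate: Coarse mincing plate: bright steel disc, 54 mm across, 8 mm thick, with eight round 9 mm holes in a circle and one 12 mm centre hole. Lies flat. Origin: centre of its underside, z up. Goes on the knife.
- spacer_ring: Spacer ring: plain flat blue plastic ring, 54 mm outside, 40 mm inside, 8 mm thick. Lies flat. Origin: centre of its underside, z up. Goes on top; its upper face then stands 2 mm above the rim of the mouth.
- fine_plate: Fine mincing plate: bright steel disc, 54 mm across, 8 mm thick, with nearly a hundred small 3 mm holes. Not needed now: it stays where it lies. Origin: centre of its underside, z up.
- salt_shaker: Glass salt shaker with grey top, 44 mm across, 90 mm tall, standing among the parts. Bystander. Origin: centre of its underside, z up.
- spice_jar: Spice jar with yellow cap, 45 mm across, 100 mm tall, standing among the parts. Bystander. Origin: centre of its underside, z up.
- chilli_sauce: Dark red sauce bottle with white cap, 62 mm across, 200 mm tall, standing beside the mincer head. Bystander. Origin: centre of its underside, z up.
- pepper_mill: Dark wooden pepper mill, 58 mm across, 170 mm tall, standing beside the mincer head. Bystander. Origin: centre of its underside, z up.
Not all that is in view belongs to the job. There is more than one size of the spacer_ring; the job needs the larger.

How it is judged (in metres and radians):
On the way, in this order (a step that is already met when the one before it is completed fails the run):
1. the pre-cutter plate lies flat on the floor of the mincer head's bore (horizontal distance between precut_plate and mincer_head below 0.005 m and z of precut_plate in the frame of mincer_head between 0.066 and 0.072 m and angle between precut_plate's own z axis and vertical below 0.08 rad and contact force between precut_plate and the fingers below 0.1 N), for 0.2 s.
2. the knife lies flat on the pre-cutter plate in the bore (horizontal distance between knife and mincer_head below 0.005 m and z of knife in the frame of mincer_head between 0.074 and 0.08 m and angle between knife's own z axis and vertical below 0.08 rad and contact force between knife and the fingers below 0.1 N), for 0.2 s.
3. the coarse plate lies flat on the knife in the bore (horizontal distance between coarse_plate and mincer_head below 0.005 m and z of coarse_plate in the frame of mincer_head between 0.083 and 0.089 m and angle between coarse_plate's own z axis and vertical below 0.08 rad and contact force between coarse_plate and the fingers below 0.1 N), for 0.2 s.
4. the blue spacer ring lies flat on the coarse plate in the mouth (horizontal distance between spacer_ring and mincer_head below 0.005 m and z of spacer_ring in the frame of mincer_head between 0.091 and 0.097 m and angle between spacer_ring's own z axis and vertical below 0.08 rad and contact force between spacer_ring and the fingers below 0.1 N), for 0.2 s.
At the end, for the whole second after the job is handed in: All four parts lie let go and at rest in the mouth of the mincer head, flat (within 0.08 rad) and within 5 mm of its axis, their undersides at 69, 77, 86 and 94 mm above its foot (each within 3 mm): pre-cutter plate, knife, coarse plate, spacer ring from the bottom up (all of step 1 and all of step 2 and all of step 3 and all of step 4 and linear speed of each of precut_plate, knife, coarse_plate, spacer_ring below 0.02 m/s); the robot touches nothing.
It fails at once if the fine plate is shifted by more than 30 mm or tipped over (distance of fine_plate from where it was at the start of the episode above 0.03 m or angle between fine_plate's own z axis and vertical above 0.5 rad).
It fails at once if the salt shaker is shifted by more than 30 mm or tipped over (distance of salt_shaker from where it was at the start of the episode above 0.03 m or angle between salt_shaker's own z axis and vertical above 0.5 rad).
It fails at once if the spice jar is shifted by more than 30 mm or tipped over (distance of spice_jar from where it was at the start of the episode above 0.03 m or angle between spice_jar's own z axis and vertical above 0.5 rad).
It fails at once if the sauce bottle is shifted by more than 30 mm or tipped over (distance of chilli_sauce from where it was at the start of the episode above 0.03 m or angle between chilli_sauce's own z axis and vertical above 0.5 rad).
It fails at once if the pepper mill is shifted by more than 30 mm or tipped over (distance of pepper_mill from where it was at the start of the episode above 0.03 m or angle between pepper_mill's own z axis and vertical above 0.5 rad).
It also fails if it takes over 104 s, if anything falls off the work surface, if the arm or the gripper's body presses on something with over 40 N, if the wrist force passes 120 N, or if a joint passes its speed limit or range.

## Working session

There is one attempt and no reset: what is moved stays moved. The work goes in short steps, Python scripts to look and compute and a shell command to move; the robot and the scene stay as the last step left them, time stands still between calls to the robot, and variables do not carry over. Pictures are saved under pics/ and viewed, at most 14 in all, crops included, and the job is handed in when it is done.

```bash
ls; mkdir -p pics; python3 - <<'E'
from bench import arm
import cv2
for n in("top","side"):
    cv2.imwrite(f"pics/{n}0.png",arm.camera(n)[:,:,::-1]); i=arm.camera_info(n); print(n,i)
print(arm.observe())
E
```

```text
pics
top {'camera_matrix': array([[467.05979924,   0.        , 320.86672654],
       [  0.        , 467.05979924, 243.31069109],
       [  0.        ,   0.        ,   1.        ]]), 'distortion': array([0.01968418, 0.        , 0.        , 0.        , 0.        ]), 'R': array([[ 0.00930057, -0.99972989,  0.02129914],
       [-0.98275111, -0.01307274, -0.18447047],
       [ 0.18469908, -0.01921607, -0.98260724]]), 't': array([-16.85847416, 563.79510797, 989.67649394])}
side {'camera_matrix': array([[578.64651105,   0.        , 316.53365347],
       [  0.        , 578.64651105, 243.39654632],
       [  0.        ,   0.        ,   1.        ]]), 'distortion': array([-0.08209603,  0.        ,  0.        ,  0.        ,  0.        ]), 'R': array([[ 0.96351542, -0.26748891, -0.00936577],
       [-0.14815116, -0.50385551, -0.85098816],
       [ 0.22291091,  0.82132777, -0.52510135]]), 't': array([-533.61759191,  119.91584627,  948.31721545])}
{'clock': 0.1, 'joint_positions': array([ 1.08639381e+00,  3.51176201e-01,  1.65231796e+00, -5.07042406e-06,
        1.13913089e+00, -8.45827648e-02]), 'joint_velocities': array([ 0.00122786, -0.00346484, -0.00122265,  0.00153328, -0.0001627 ,
       -0.00154199]), 'tau': array([ 1.02559319e-03, -4.98019123e+01, -2.85698766e+01,  7.00705871e-02,
        2.38897302e-02, -1.05010574e-04]), 'position': array([213.91793713, 506.36975741, 218.17465755]), 'tcp_rot': array([ 1.98579935e-01,  9.80084559e-01, -4.96097656e-04, -1.42672726e-04]), 'contact_force': array([-0.58438801,  1.1637446 , -0.265656  ]), 'wrist_torque': array([-0.01115171,  0.07167302,  0.05917102]), 'gripper_force': 0.0, 'finger_gap': 1.001118680180557}
```

View pics/top0.png

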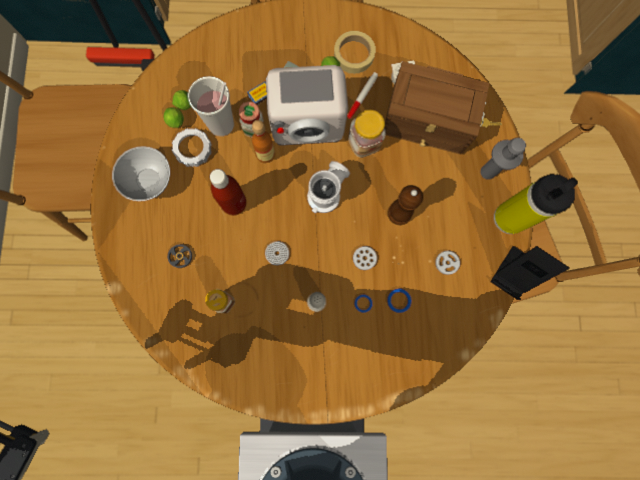

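View pics/side0.png

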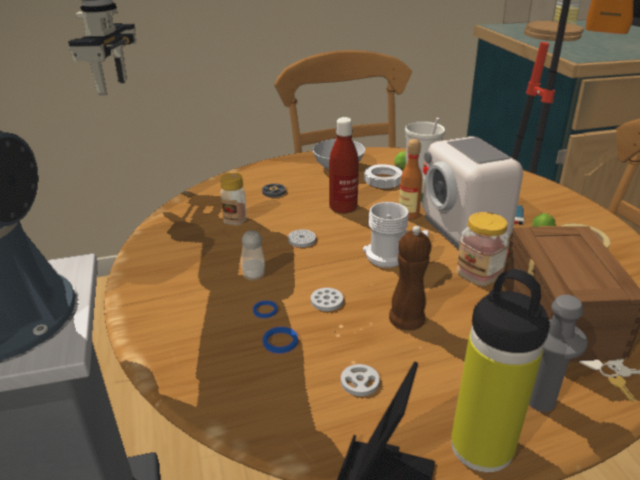

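Top view candidates:
- Steel discs: pre-cutter (448,263) with three openings, coarse (365,258) with eight holes, fine (277,253), which is not wanted.
- Knife: (180,256). The white ring at (191,147) is the ring nut.
- Blue rings: large (399,300), small (363,302).
- Mouth: (325,186).

In the side view the same parts are at (360,380), (327,299), (302,238), (273,190), with the large ring at (281,340), the small ring at (265,309) and the mouth at (388,212).

```bash
cat > meas.py <<'E'
import cv2,numpy as np
from bench import arm
def mats(n):
    i=arm.camera_info(n); return i["camera_matrix"],np.array(i["distortion"]),i["R"],i["t"]
def ray(n,uv):
    K,d,R,t=mats(n); p=cv2.undistortPoints(np.array([[uv]],float),K,d)[0,0]
    v=R.T@np.array([*p,1]); return -R.T@t,v/np.linalg.norm(v)
def plane(n,uv,z):
    c,v=ray(n,uv); return c+v*(z-c[2])/v[2]
def tri(a,b):
    (c1,v1),(c2,v2)=ray("top",a),ray("side",b)
    s=np.linalg.lstsq(np.c_[v1,-v2],c2-c1,rcond=None)[0]
    p,q=c1+s[0]*v1,c2+s[1]*v2; return (p+q)/2,np.linalg.norm(p-q)
def blob(img,uv,kind,r=28):
    h=cv2.cvtColor(img,cv2.COLOR_RGB2HSV); H,S,V=cv2.split(h)
    m=((H>95)&(H<135)&(S>110)) if kind=="blue" else (S<85)
    m=m.astype(np.uint8); w=np.zeros_like(m); u,v=uv; w[v-r:v+r,u-r:u+r]=1
    cs,_=cv2.findContours(m*w,cv2.RETR_EXTERNAL,cv2.CHAIN_APPROX_NONE)
    c=max(cs,key=lambda c:cv2.contourArea(cv2.convexHull(c)))
    return cv2.fitEllipse(cv2.convexHull(c)) 
E
cat > m1.py <<'E'
from meas import *
T,S=arm.camera("top"),arm.camera("side")
for k,a,b,kind in [("precut",(448,263),(360,380),"s"),("knife",(180,256),(273,190),"s"),("coarse",(365,258),(327,299),"s"),("fine",(277,253),(302,238),"s"),("ring",(399,300),(281,340),"blue"),("small",(363,302),(265,309),"blue")]:
    ea,eb=blob(T,a,kind,22),blob(S,b,kind,24); p,e=tri(ea[0],eb[0])
    print(k,np.round(ea[0],1),np.round(ea[1],1),np.round(eb[0],1),np.round(eb[1],1),"XYZ",p.round(1),"gap",round(e,1),"top z4",plane("top",ea[0],4).round(1)[:2],"side z4",plane("side",eb[0],4).round(1)[:2])
def z(i,u,v,r,k): return cv2.resize(i[v-r:v+r,u-r:u+r],None,fx=k,fy=k,interpolation=cv2.INTER_CUBIC)
cv2.imwrite("pics/mouth.png",np.hstack([z(T,325,190,30,6),z(S,388,225,30,6)])[:,:,::-1])
cv2.imwrite("pics/parts.png",np.vstack([np.hstack([z(T,*p,25,5) for p in [(448,263),(180,256),(365,258)]]),np.hstack([z(T,*p,25,5) for p in [(399,300),(363,302),(277,253)]])])[:,:,::-1])
for n,uv,h in [("sauce top",(217,177),200),("mill top",(410,192),170),("jar top",(217,297),100),("salt top",(317,298),90)]: print(n,plane("top",uv,h).round(0))
E
python3 m1.py
```

```text
precut [447.4 262.2] [23.3 24.2] [359.7 379.6] [32.  39.6] XYZ [ 532.1 -306.7    3.9] gap 0.3 top z4 [ 532.2 -306.7] side z4 [ 531.9 -306.8]
knife [179.4 255.7] [22.6 23.9] [273.4 189.9] [12.9 23.4] XYZ [539.1 314.5   5.1] gap 0.9 top z4 [539.7 314.7] side z4 [539.  316.5]
coarse [364.6 257.7] [23.4 23.9] [326.4 298.8] [23.6 33.4] XYZ [ 540.  -113.4    4.5] gap 0.7 top z4 [ 540.4 -113.5] side z4 [ 539.8 -112.8]
fine [276.7 252.9] [23.7 24. ] [301.5 237.9] [18.1 28.7] XYZ [548.5  90.9   4.5] gap 0.7 top z4 [549.   90.9] side z4 [548.4  91.7]
ring [398.9 300.2] [22.5 23.3] [280.  339.5] [25.3 34.6] XYZ [ 442.6 -191.5    3.5] gap 0.5 top z4 [ 442.8 -191.4] side z4 [ 442.2 -192. ]
small [362.9 303.1] [16.6 17.2] [264.7 308.8] [16.1 23.6] XYZ [ 435.  -108.9    2.8] gap 0.6 top z4 [ 435.2 -108.8] side z4 [ 434.5 -110.5]
sauce top [665. 196. 200.]
mill top [ 650. -188.  170.]
jar top [439. 205. 100.]
salt top [440.  -3.  90.]
```

View pics/mouth.png

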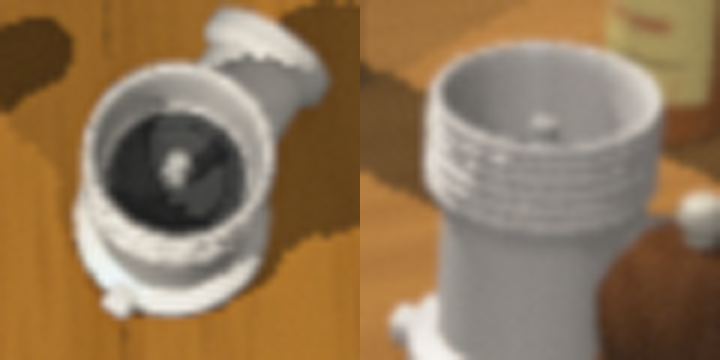

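View pics/parts.png

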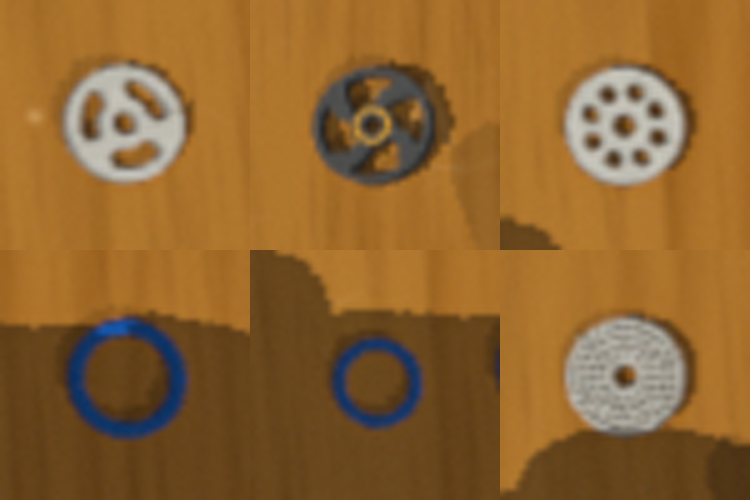

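The crops confirm the choice: pre-cutter (three kidneys) at (447,262), knife at (179,256), coarse plate at (365,258), large ring at (399,300). The small ring at (363,303) and the fine plate at (277,253) stay. Parts triangulate to z ≈ 4 (mid-thickness), as they should. Next I'll measure the mouth.

```bash
cat > m2.py <<'E'
from meas import *
from scipy.optimize import least_squares
tp=np.array([(88,150),(97,105),(130,72),(180,62),(225,72),(260,105),(273,150)],float)
sp=np.array([(65,105),(72,85),(100,60),(150,43),(190,40),(250,48),(290,70),(303,95)],float)
for n,p,o in(("top",tp,(295,160)),("side",sp,(358,195))):
    P=np.array([plane(n,np.array(o)+(q+.5)/6-.5,100)[:2] for q in p])
    r=least_squares(lambda c:np.hypot(*(P-c[:2]).T)-c[2],[690,0,35]); r2=least_squares(lambda c:np.hypot(*(P-c[:2]).T)-35,[690,0])
    print(n,r.x.round(1),"fixed r",r2.x.round(1),np.abs(r.fun).max().round(1))
print("stud",tri((324.7,188),(388.8,215)))
print("rim centre",tri((325,185.3),(388.7,211.2)))
E
python3 m2.py
```

```text
top [685.8 -16.3  33.8] fixed r [684.2 -16.4] 0.7
side [685.4 -15.7  35.8] fixed r [685.6 -14.7] 1.9
stud (array([682.43937511, -17.49395192,  91.69133834]), np.float64(4.2837705924364755))
rim centre (array([683.92186229, -17.40576283,  99.8365496 ]), np.float64(0.1827909861708195))
```

```bash
python3 -m pendant '[{"grip":-1,"offset":[0,0,0],"turn":[0,0,-0.14]},{"grip":-1,"offset":[0,0,0],"turn":[0,0,-0.14]},{"grip":-1,"offset":[0,0,0],"turn":[0,0,-0.12]},{"grip":-1,"offset":[0,0,0],"turn":[0,0,0]}]' 20
```

```text
clock: 0.6
position: [214.0, 506.5, 218.5]
tcp_rot: [-0.001, 1.0, -0.0, -0.0]
contact_force: [-1.0, 1.2, 0.5]
finger_gap: 1.003
gripper_force: 0.0
```

```bash
python3 -m pendant '[{"grip":-1,"offset":[-2.5,-3.7,0],"turn":[0,0,0]},{"grip":-1,"offset":[-2.5,-3.7,0],"turn":[0,0,0]},{"grip":-1,"offset":[-2.5,-3.7,0],"turn":[0,0,0]},{"grip":-1,"offset":[-2.5,-3.7,0],"turn":[0,0,0]},{"grip":-1,"offset":[-2.5,-3.7,0],"turn":[0,0,0]},{"grip":-1,"offset":[-2.5,-3.7,0],"turn":[0,0,0]},{"grip":-1,"offset":[-2.5,-3.7,0],"turn":[0,0,0]},{"grip":-1,"offset":[-2.5,-3.7,0],"turn":[0,0,0]},{"grip":-1,"offset":[-2.5,-3.7,0],"turn":[0,0,0]},{"grip":-1,"offset":[-2.5,-3.7,0],"turn":[0,0,0]},{"grip":-1,"offset":[-2.5,-3.7,0],"turn":[0,0,0]},{"grip":-1,"offset":[0,0,0],"turn":[0,0,0]}]'
```

```text
clock: 1.8
position: [491.2, 96.2, 218.5]
tcp_rot: [0.004, 1.0, -0.0, 0.0]
contact_force: [-0.1, -0.5, -0.2]
finger_gap: 1.003
gripper_force: 0.0
```

```bash
python3 -m pendant '[{"grip":-1,"offset":[-0.4,-4,0],"turn":[0,0,0]},{"grip":-1,"offset":[-0.4,-4,0],"turn":[0,0,0]},{"grip":-1,"offset":[-0.4,-4,0],"turn":[0,0,0]},{"grip":-1,"offset":[-0.4,-4,0],"turn":[0,0,0]},{"grip":-1,"offset":[-0.4,-4,0],"turn":[0,0,0]},{"grip":-1,"offset":[-0.4,-4,2],"turn":[0,0,0]},{"grip":-1,"offset":[-0.4,-4,2],"turn":[0,0,0]},{"grip":-1,"offset":[-0.4,-4,2],"turn":[0,0,0]},{"grip":-1,"offset":[-0.4,-4,3],"turn":[0,0,0]},{"grip":-1,"offset":[-0.4,-4,4],"turn":[0,0,0]},{"grip":-1,"offset":[0,0,4],"turn":[0,0,0]},{"grip":-1,"offset":[0,0,0],"turn":[0,0,0]}]'
```

```text
clock: 3.0
position: [526.0, -293.9, 48.7]
tcp_rot: [0.002, 1.0, 0.003, -0.004]
contact_force: [-0.8, 1.8, -0.6]
finger_gap: 0.999
gripper_force: 0.0
```

```bash
python3 -m pendant '[{"grip":-1,"offset":[-0.6,-1.3,1],"turn":[0,0,0]},{"grip":-1,"offset":[0,0,1],"turn":[0,0,0]},{"grip":-1,"offset":[0,0,0],"turn":[0,0,0]},{"grip":-1,"offset":[0,0,0],"turn":[0,0,0]}]'
```

```text
clock: 3.4
position: [534.9, -307.7, 34.4]
tcp_rot: [-0.0, 1.0, -0.0, 0.0]
contact_force: [-0.3, -0.3, -0.4]
finger_gap: 0.998
gripper_force: 0.0
```

```bash
python3 -m pendant '[{"grip":-1,"offset":[0.3,0.1,1.5],"turn":[0,0,0]},{"grip":-1,"offset":[0,0,1],"turn":[0,0,0]},{"grip":-1,"offset":[0,0,0.7],"turn":[0,0,0]},{"grip":-1,"offset":[0,0,0],"turn":[0,0,0]},{"grip":-1,"offset":[0,0,0],"turn":[0,0,0]}]'
```

```text
clock: 3.9
position: [531.9, -307.5, 1.8]
tcp_rot: [-0.0, 1.0, -0.0, 0.0]
contact_force: [-0.7, 1.5, -0.8]
finger_gap: 1.002
gripper_force: 0.0
```

```bash
python3 -m pendant '[{"grip":1,"offset":[0,0,0],"turn":[0,0,0]},{"grip":1,"offset":[0,0,0],"turn":[0,0,0]},{"grip":1,"offset":[0,0,0],"turn":[0,0,0]},{"grip":1,"offset":[0,0,0],"turn":[0,0,0]},{"grip":1,"offset":[0,0,0],"turn":[0,0,0]},{"grip":1,"offset":[0,0,0],"turn":[0,0,0]},{"grip":1,"offset":[0,0,0],"turn":[0,0,0]},{"grip":1,"offset":[0,0,0],"turn":[0,0,0]}]' 20
```

```text
clock: 4.7
position: [531.7, -307.5, 1.5]
tcp_rot: [-0.0, 1.0, -0.0, -0.0]
contact_force: [-0.7, 0.8, 1.2]
finger_gap: 0.573
gripper_force: 20.0
```

```bash
python3 -m pendant '[{"grip":1,"offset":[0,0,-1],"turn":[0,0,0]},{"grip":1,"offset":[0,0,-3],"turn":[0,0,0]},{"grip":1,"offset":[0,0,-4],"turn":[0,0,0]},{"grip":1,"offset":[0,0,-4],"turn":[0,0,0]},{"grip":1,"offset":[0,1,-3],"turn":[0,0,0]},{"grip":1,"offset":[0,4,0],"turn":[0,0,0]},{"grip":1,"offset":[0,4,0],"turn":[0,0,0]},{"grip":1,"offset":[0,4,0],"turn":[0,0,0]},{"grip":1,"offset":[0,4,0],"turn":[0,0,0]},{"grip":1,"offset":[0,4,0],"turn":[0,0,0]},{"grip":1,"offset":[0,4,0],"turn":[0,0,0]},{"grip":1,"offset":[0,0,0],"turn":[0,0,0]}]'
```

```text
clock: 5.9
position: [531.4, -53.8, 152.1]
tcp_rot: [-0.002, 1.0, 0.0, 0.0]
contact_force: [-0.4, -1.3, -0.6]
finger_gap: 0.572
gripper_force: 20.0
```

```bash
python3 -m pendant '[{"grip":1,"offset":[0,4,0],"turn":[0,0,0]},{"grip":1,"offset":[-3,0,0],"turn":[0,0,0]},{"grip":1,"offset":[-4,0,0],"turn":[0,0,0]},{"grip":1,"offset":[-4,0,0],"turn":[0,0,0]},{"grip":1,"offset":[-3,0,0],"turn":[0,0,0]},{"grip":1,"offset":[-1,0,0],"turn":[0,0,0]},{"grip":1,"offset":[0,0,0],"turn":[0,0,0]},{"grip":1,"offset":[0,0,0],"turn":[0,0,0]},{"grip":1,"offset":[0,0,0],"turn":[0,0,0]}]'
```

```text
clock: 6.8
position: [681.0, -17.7, 151.8]
tcp_rot: [0.0, 1.0, -0.0, -0.0]
contact_force: [-0.0, -0.0, -0.8]
finger_gap: 0.571
gripper_force: 20.0
```

```bash
python3 -m pendant '[{"grip":1,"offset":[-0.4,0.1,1.5],"turn":[0,0,0]},{"grip":1,"offset":[0,0,1.5],"turn":[0,0,0]},{"grip":1,"offset":[0,0,0.8],"turn":[0,0,0]},{"grip":1,"offset":[0,0,0],"turn":[0,0,0]},{"grip":1,"offset":[0,0,0],"turn":[0,0,0]}]'; python3 - <<'E'
from meas import *
T,S=arm.camera("top"),arm.camera("side")
def z(i,u,v,r,k): return cv2.resize(i[v-r:v+r,u-r:u+r],None,fx=k,fy=k,interpolation=cv2.INTER_CUBIC)
cv2.imwrite("pics/over1.png",np.hstack([z(T,325,185,30,6),z(S,388,215,30,6)])[:,:,::-1])
E
```

```text
clock: 7.3
position: [685.6, -16.4, 113.2]
tcp_rot: [-0.0, 1.0, 0.0, -0.0]
contact_force: [0.0, 0.1, -1.5]
finger_gap: 0.569
gripper_force: 20.0
```

View pics/over1.png

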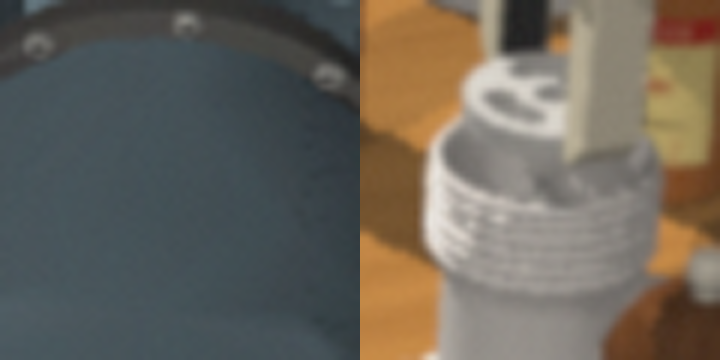

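```bash
python3 - <<'E'
from meas import *
print(plane("side",(358+192/6,185+92/6),119.7))
E
```

```text
[686.629153   -14.11346023 119.7       ]
```

```bash
python3 -m pendant '[{"grip":1,"offset":[0,0,0.9],"turn":[0,0,0]},{"grip":1,"offset":[0,0,0],"turn":[0,0,0]},{"grip":1,"offset":[0,0,0],"turn":[0,0,0]}]'
```

```text
clock: 7.7
position: [685.5, -16.4, 104.2]
tcp_rot: [-0.0, 1.0, 0.0, -0.0]
contact_force: [1.0, -0.1, -0.5]
finger_gap: 0.575
gripper_force: 20.0
```

```bash
python3 -m pendant '[{"grip":1,"offset":[0,0,0.25],"turn":[0,0,0]},{"grip":1,"offset":[0,0,0],"turn":[0,0,0]},{"grip":-1,"offset":[0,0,0],"turn":[0,0,0]},{"grip":-1,"offset":[0,0,0],"turn":[0,0,0]},{"grip":-1,"offset":[0,0,0],"turn":[0,0,0]},{"grip":-1,"offset":[0,0,0],"turn":[0,0,0]},{"grip":-1,"offset":[0,0,0],"turn":[0,0,0]},{"grip":-1,"offset":[0,0,-2],"turn":[0,0,0]},{"grip":-1,"offset":[0,0,-3],"turn":[0,0,0]},{"grip":-1,"offset":[3,0,0],"turn":[0,0,0]},{"grip":-1,"offset":[4,0,0],"turn":[0,0,0]},{"grip":-1,"offset":[4,0,0],"turn":[0,0,0]}]'
```

```text
clock: 8.9
position: [574.2, -16.4, 151.9]
tcp_rot: [-0.0, 1.0, -0.0, 0.0]
contact_force: [0.6, -0.3, 0.6]
finger_gap: 0.998
gripper_force: 0.0
```

```bash
python3 -m pendant '[{"grip":-1,"offset":[4,4,0],"turn":[0,0,0]},{"grip":-1,"offset":[0,4,0],"turn":[0,0,0]},{"grip":-1,"offset":[0,4,0],"turn":[0,0,0]},{"grip":-1,"offset":[0,4,0],"turn":[0,0,0]},{"grip":-1,"offset":[0,4,0],"turn":[0,0,0]},{"grip":-1,"offset":[0,4,0],"turn":[0,0,0]},{"grip":-1,"offset":[0,4,0],"turn":[0,0,0]},{"grip":-1,"offset":[0,4,0],"turn":[0,0,0]},{"grip":-1,"offset":[0,1,0],"turn":[0,0,0]},{"grip":-1,"offset":[0,0,0],"turn":[0,0,0]},{"grip":-1,"offset":[0,0,0],"turn":[0,0,0]}]'; python3 - <<'E'
from meas import *
T,S=arm.camera("top"),arm.camera("side")
def z(i,u,v,r,k): return cv2.resize(i[v-r:v+r,u-r:u+r],None,fx=k,fy=k,interpolation=cv2.INTER_CUBIC)
cv2.imwrite("pics/in1.png",np.hstack([z(T,325,185,30,6),z(S,388,215,30,6)])[:,:,::-1])
E
```

```text
clock: 10.0
position: [540.2, 307.9, 151.8]
tcp_rot: [0.0, 1.0, -0.0, -0.0]
contact_force: [0.2, 0.2, -0.9]
finger_gap: 1.004
gripper_force: 0.0
```

View pics/in1.png

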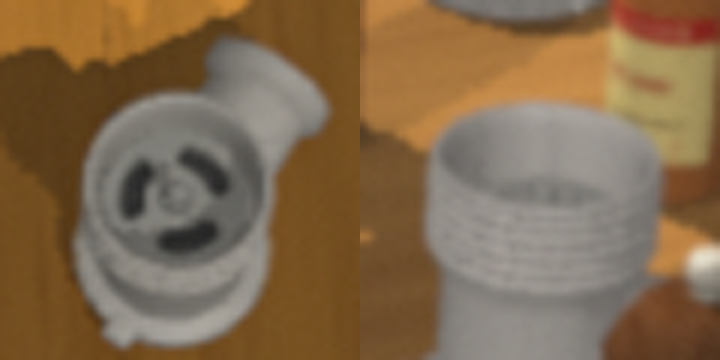

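The pre-cutter lies flat in the bore, round the stud at crop (178,193). Now the knife.

```bash
python3 -m pendant '[{"grip":-1,"offset":[0.1,0.7,3],"turn":[0,0,0]},{"grip":-1,"offset":[0,0,4],"turn":[0,0,0]},{"grip":-1,"offset":[0,0,4],"turn":[0,0,0]},{"grip":-1,"offset":[0,0,2],"turn":[0,0,0]},{"grip":-1,"offset":[0,0,0],"turn":[0,0,0]},{"grip":-1,"offset":[0,0,1],"turn":[0,0,0]},{"grip":-1,"offset":[0,0,0.9],"turn":[0,0,0]},{"grip":-1,"offset":[0,0,0],"turn":[0,0,0]},{"grip":-1,"offset":[0,0,0],"turn":[0,0,0]}]'
```

```text
clock: 11.0
position: [539.5, 316.0, 3.5]
tcp_rot: [-0.0, 1.0, 0.0, 0.0]
contact_force: [0.3, -0.4, 0.2]
finger_gap: 0.999
gripper_force: 0.0
```

```bash
python3 -m pendant '[{"grip":1,"offset":[0,0,0],"turn":[0,0,0]},{"grip":1,"offset":[0,0,0],"turn":[0,0,0]},{"grip":1,"offset":[0,0,0],"turn":[0,0,0]},{"grip":1,"offset":[0,0,0],"turn":[0,0,0]},{"grip":1,"offset":[0,0,0],"turn":[0,0,0]},{"grip":1,"offset":[0,0,0],"turn":[0,0,0]},{"grip":1,"offset":[0,0,0],"turn":[0,0,0]}]' 20
```

```text
clock: 11.7
position: [539.3, 315.9, 3.0]
tcp_rot: [-0.0, 1.0, -0.0, 0.0]
contact_force: [-1.0, -0.6, 0.7]
finger_gap: 0.569
gripper_force: 20.0
```

```bash
python3 -m pendant '[{"grip":1,"offset":[0,0,-1],"turn":[0,0,0]},{"grip":1,"offset":[0,0,-3],"turn":[0,0,0]},{"grip":1,"offset":[0,0,-4],"turn":[0,0,0]},{"grip":1,"offset":[0,0,-4],"turn":[0,0,0]},{"grip":1,"offset":[0,-1,-3],"turn":[0,0,0]},{"grip":1,"offset":[0,-4,0],"turn":[0,0,0]},{"grip":1,"offset":[0,-4,0],"turn":[0,0,0]},{"grip":1,"offset":[0,-4,0],"turn":[0,0,0]},{"grip":1,"offset":[0,-4,0],"turn":[0,0,0]},{"grip":1,"offset":[0,-4,0],"turn":[0,0,0]},{"grip":1,"offset":[0,-4,0],"turn":[0,0,0]},{"grip":1,"offset":[0,-4,0],"turn":[0,0,0]}]'
```

```text
clock: 12.9
position: [539.1, 24.4, 153.7]
tcp_rot: [-0.0, 1.0, -0.0, 0.0]
contact_force: [0.5, -0.0, -0.5]
finger_gap: 0.574
gripper_force: 20.0
```

```bash
python3 -m pendant '[{"grip":1,"offset":[0,-3.2,0],"turn":[0,0,0]},{"grip":1,"offset":[-3,0,0],"turn":[0,0,0]},{"grip":1,"offset":[-4,0,0],"turn":[0,0,0]},{"grip":1,"offset":[-4,0,0],"turn":[0,0,0]},{"grip":1,"offset":[-3,0,0],"turn":[0,0,0]},{"grip":1,"offset":[-0.6,0,0],"turn":[0,0,0]},{"grip":1,"offset":[0,0,0],"turn":[0,0,0]},{"grip":1,"offset":[0,0,1.5],"turn":[0,0,0]},{"grip":1,"offset":[0,0,1.5],"turn":[0,0,0]},{"grip":1,"offset":[0,0,0.8],"turn":[0,0,0]},{"grip":1,"offset":[0,0,0],"turn":[0,0,0]},{"grip":1,"offset":[0,0,0],"turn":[0,0,0]}]'
```

```text
clock: 14.1
position: [685.2, -6.1, 115.0]
tcp_rot: [-0.0, 1.0, -0.0, -0.0]
contact_force: [-0.1, -0.4, -0.9]
finger_gap: 0.575
gripper_force: 20.0
```

```bash
python3 -m pendant '[{"grip":1,"offset":[0,-1,0],"turn":[0,0,0]},{"grip":1,"offset":[0,0,0],"turn":[0,0,0]},{"grip":1,"offset":[0,0,1],"turn":[0,0,0]},{"grip":1,"offset":[0,0,0],"turn":[0,0,0]},{"grip":1,"offset":[0,0,0],"turn":[0,0,0]}]'
```

```text
clock: 14.6
position: [685.1, -15.9, 104.5]
tcp_rot: [-0.0, 1.0, 0.0, -0.0]
contact_force: [0.7, -0.6, -0.7]
finger_gap: 0.577
gripper_force: 20.0
```

Next I release, retreat, and move towards the coarse plate at (540,-113.3).

```bash
python3 -m pendant '[{"grip":-1,"offset":[0,0,0],"turn":[0,0,0]},{"grip":-1,"offset":[0,0,0],"turn":[0,0,0]},{"grip":-1,"offset":[0,0,0],"turn":[0,0,0]},{"grip":-1,"offset":[0,0,0],"turn":[0,0,0]},{"grip":-1,"offset":[0,0,0],"turn":[0,0,0]},{"grip":-1,"offset":[0,0,-2],"turn":[0,0,0]},{"grip":-1,"offset":[0,0,-3],"turn":[0,0,0]},{"grip":-1,"offset":[3,0,0],"turn":[0,0,0]},{"grip":-1,"offset":[4,0,0],"turn":[0,0,0]},{"grip":-1,"offset":[4,0,0],"turn":[0,0,0]},{"grip":-1,"offset":[3.5,-2,0],"turn":[0,0,0]},{"grip":-1,"offset":[0,0,0],"turn":[0,0,0]}]'
```

```text
clock: 15.8
position: [536.9, -37.1, 155.1]
tcp_rot: [0.0, 1.0, -0.0, -0.001]
contact_force: [1.5, 0.6, 0.3]
finger_gap: 1.003
gripper_force: 0.0
```

```bash
python3 -m pendant '[{"grip":-1,"offset":[0,-4,0],"turn":[0,0,0]},{"grip":-1,"offset":[0,-3.7,0],"turn":[0,0,0]},{"grip":-1,"offset":[0,0,0],"turn":[0,0,0]},{"grip":-1,"offset":[0,0,0],"turn":[0,0,0]}]';python3 - <<'E'
from meas import *
T,S=arm.camera("top"),arm.camera("side")
def z(i,u,v,r,k): return cv2.resize(i[v-r:v+r,u-r:u+r],None,fx=k,fy=k,interpolation=cv2.INTER_CUBIC)
cv2.imwrite("pics/in2.png",np.hstack([z(T,325,185,30,6),z(S,388,215,30,6)])[:,:,::-1])
e=blob(S,(327,299),"s",24); print(e, plane("side",e[0],4))
E
```

```text
clock: 16.2
position: [540.7, -113.4, 155.0]
tcp_rot: [0.001, 1.0, 0.0, 0.0]
contact_force: [-0.8, 1.0, 0.2]
finger_gap: 1.0
gripper_force: 0.0
((326.49688720703125, 298.84136962890625), (23.658035278320312, 33.20524215698242), 90.60865783691406) [ 539.94517036 -112.86813822    4.        ]
```

View pics/in2.png

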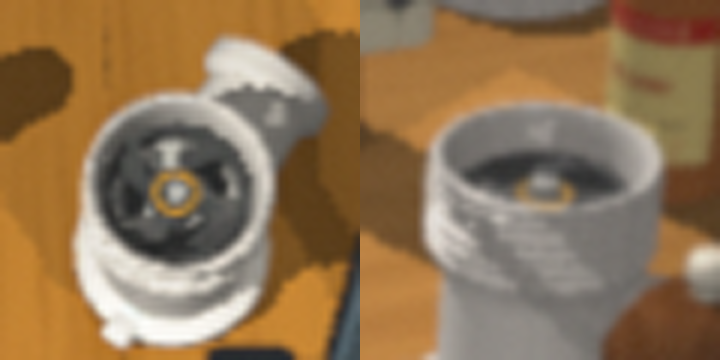

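The knife lies flat, with its brass hub round the stud at crop (177,192). The coarse plate is unmoved, so I descend on it.

```bash
python3 -m pendant '[{"grip":-1,"offset":[0,0,3],"turn":[0,0,0]},{"grip":-1,"offset":[0,0,4],"turn":[0,0,0]},{"grip":-1,"offset":[0,0,4],"turn":[0,0,0]},{"grip":-1,"offset":[0,0,2],"turn":[0,0,0]},{"grip":-1,"offset":[0,0,0],"turn":[0,0,0]},{"grip":-1,"offset":[0,0,1.5],"turn":[0,0,0]},{"grip":-1,"offset":[0,0,0.7],"turn":[0,0,0]},{"grip":-1,"offset":[0,0,0],"turn":[0,0,0]},{"grip":-1,"offset":[0,0,0],"turn":[0,0,0]}]'
```

```text
clock: 17.2
position: [540.7, -113.1, 3.5]
tcp_rot: [-0.0, 1.0, -0.0, 0.0]
contact_force: [-0.5, 0.1, 0.2]
finger_gap: 0.997
gripper_force: 0.0
```

```bash
python3 -m pendant '[{"grip":1,"offset":[0,0,0],"turn":[0,0,0]},{"grip":1,"offset":[0,0,0],"turn":[0,0,0]},{"grip":1,"offset":[0,0,0],"turn":[0,0,0]},{"grip":1,"offset":[0,0,0],"turn":[0,0,0]},{"grip":1,"offset":[0,0,0],"turn":[0,0,0]},{"grip":1,"offset":[0,0,0],"turn":[0,0,0]},{"grip":1,"offset":[0,0,0],"turn":[0,0,0]}]' 20
```

```text
clock: 17.9
position: [540.4, -113.1, 3.0]
tcp_rot: [-0.0, 1.0, -0.0, 0.0]
contact_force: [-0.6, -0.1, 0.7]
finger_gap: 0.57
gripper_force: 20.0
```

```bash
python3 -m pendant '[{"grip":1,"offset":[0,0,-1],"turn":[0,0,0]},{"grip":1,"offset":[0,0,-3],"turn":[0,0,0]},{"grip":1,"offset":[0,0,-4],"turn":[0,0,0]},{"grip":1,"offset":[0,0,-4],"turn":[0,0,0]},{"grip":1,"offset":[0,2,-3],"turn":[0,0,0]},{"grip":1,"offset":[0,4,0],"turn":[0,0,0]},{"grip":1,"offset":[0,3.7,0],"turn":[0,0,0]},{"grip":1,"offset":[-3,0,0],"turn":[0,0,0]},{"grip":1,"offset":[-4,0,0],"turn":[0,0,0]},{"grip":1,"offset":[-4,0,0],"turn":[0,0,0]},{"grip":1,"offset":[-3.5,0,0],"turn":[0,0,0]},{"grip":1,"offset":[0,0,0],"turn":[0,0,0]}]'
```

```text
clock: 19.1
position: [687.9, -16.0, 152.8]
tcp_rot: [-0.0, 1.0, -0.0, 0.001]
contact_force: [0.6, -0.1, -1.9]
finger_gap: 0.57
gripper_force: 20.0
```

```bash
python3 -m pendant '[{"grip":1,"offset":[0,0,1.5],"turn":[0,0,0]},{"grip":1,"offset":[0,0,1.5],"turn":[0,0,0]},{"grip":1,"offset":[0,0,0.8],"turn":[0,0,0]},{"grip":1,"offset":[0,0,0],"turn":[0,0,0]},{"grip":1,"offset":[0,0,0],"turn":[0,0,0]}]'
```

```text
clock: 19.6
position: [685.1, -16.1, 115.1]
tcp_rot: [-0.0, 1.0, 0.0, -0.0]
contact_force: [0.9, -0.6, -0.5]
finger_gap: 0.571
gripper_force: 20.0
```

```bash
python3 -m pendant '[{"grip":1,"offset":[0,0,1.1],"turn":[0,0,0]},{"grip":1,"offset":[0,0,0],"turn":[0,0,0]},{"grip":1,"offset":[0,0,0],"turn":[0,0,0]},{"grip":-1,"offset":[0,0,0],"turn":[0,0,0]},{"grip":-1,"offset":[0,0,0],"turn":[0,0,0]},{"grip":-1,"offset":[0,0,0],"turn":[0,0,0]},{"grip":-1,"offset":[0,0,0],"turn":[0,0,0]},{"grip":-1,"offset":[0,0,0],"turn":[0,0,0]},{"grip":-1,"offset":[0,0,-2],"turn":[0,0,0]},{"grip":-1,"offset":[0,0,-3],"turn":[0,0,0]},{"grip":-1,"offset":[3,0,0],"turn":[0,0,0]},{"grip":-1,"offset":[4,0,0],"turn":[0,0,0]}]'
```

```text
clock: 20.8
position: [615.5, -16.1, 154.6]
tcp_rot: [-0.0, 1.0, -0.0, 0.001]
contact_force: [-0.7, 0.1, 0.0]
finger_gap: 1.003
gripper_force: 0.0
```

```bash
python3 -m pendant '[{"grip":-0.5,"offset":[4,0,0],"turn":[0,0,0]},{"grip":-0.5,"offset":[3.5,-3.5,0],"turn":[0,0,0]},{"grip":-0.5,"offset":[3,-4,0],"turn":[0,0,0]},{"grip":-0.5,"offset":[3.5,-4,0],"turn":[0,0,0]},{"grip":-0.5,"offset":[3,-4,0],"turn":[0,0,0]},{"grip":-0.5,"offset":[0,-2,0],"turn":[0,0,0]},{"grip":-0.5,"offset":[0,0,0],"turn":[0,0,0]},{"grip":-0.5,"offset":[0,0,0],"turn":[0,0,0]}]';python3 - <<'E'
from meas import *
T,S=arm.camera("top"),arm.camera("side")
def z(i,u,v,r,k): return cv2.resize(i[v-r:v+r,u-r:u+r],None,fx=k,fy=k,interpolation=cv2.INTER_CUBIC)
cv2.imwrite("pics/in3.png",np.hstack([z(T,325,185,30,6),z(S,388,215,30,6)])[:,:,::-1])
e=blob(S,(281,340),"blue",24); print(e, plane("side",e[0],4))
E
```

```text
clock: 21.6
position: [447.6, -188.6, 154.0]
tcp_rot: [0.0, 1.0, 0.0, 0.0]
contact_force: [-0.2, -0.1, 0.3]
finger_gap: 0.748
gripper_force: 0.0
((280.030029296875, 339.4815673828125), (25.195295333862305, 34.30177307128906), 85.59407043457031) [ 442.3349075  -191.95758315    4.        ]
```

View pics/in3.png

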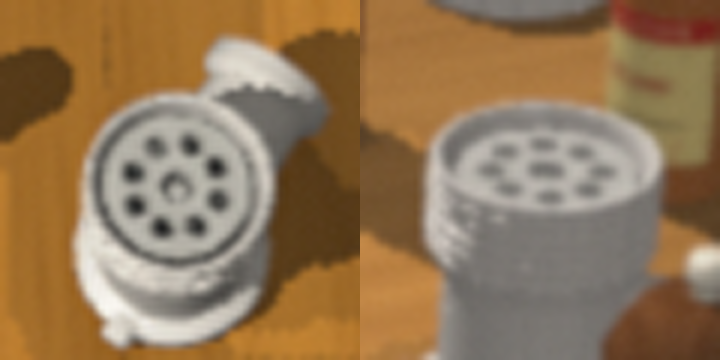

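The coarse plate is seated flat, at crop (177,186) in the top view. Last part: the blue ring.

```bash
python3 -m pendant '[{"grip":-0.5,"offset":[0.5,-0.3,3],"turn":[0,0,0]},{"grip":-0.5,"offset":[0,0,4],"turn":[0,0,0]},{"grip":-0.5,"offset":[0,0,4],"turn":[0,0,0]},{"grip":-0.5,"offset":[0,0,2],"turn":[0,0,0]},{"grip":-0.5,"offset":[0,0,0],"turn":[0,0,0]},{"grip":-0.5,"offset":[0,0,1.5],"turn":[0,0,0]},{"grip":-0.5,"offset":[0,0,0.7],"turn":[0,0,0]},{"grip":-0.5,"offset":[0,0,0],"turn":[0,0,0]},{"grip":-0.5,"offset":[0,0,0],"turn":[0,0,0]}]'
```

```text
clock: 22.6
position: [442.9, -191.7, 2.8]
tcp_rot: [-0.0, 1.0, -0.0, 0.0]
contact_force: [-0.2, 0.1, 0.5]
finger_gap: 0.751
gripper_force: 0.0
```

```bash
python3 -m pendant '[{"grip":1,"offset":[0,0,0],"turn":[0,0,0]},{"grip":1,"offset":[0,0,0],"turn":[0,0,0]},{"grip":1,"offset":[0,0,0],"turn":[0,0,0]},{"grip":1,"offset":[0,0,0],"turn":[0,0,0]},{"grip":1,"offset":[0,0,0],"turn":[0,0,0]},{"grip":1,"offset":[0,0,0],"turn":[0,0,0]}]' 12
```

```text
clock: 23.2
position: [442.7, -191.9, 2.4]
tcp_rot: [-0.0, 1.0, -0.0, 0.0]
contact_force: [-1.0, 1.3, 6.2]
finger_gap: 0.584
gripper_force: 12.0
```

```bash
python3 -m pendant '[{"grip":1,"offset":[0,0,-1],"turn":[0,0,0]},{"grip":1,"offset":[0,0,-3],"turn":[0,0,0]},{"grip":1,"offset":[0,0,-4],"turn":[0,0,0]},{"grip":1,"offset":[0,0,-4],"turn":[0,0,0]},{"grip":1,"offset":[0,0,-3],"turn":[0,0,0]},{"grip":1,"offset":[-1,3,0],"turn":[0,0,0]},{"grip":1,"offset":[-2,4,0],"turn":[0,0,0]},{"grip":1,"offset":[-2,4,0],"turn":[0,0,0]},{"grip":1,"offset":[-2,4,0],"turn":[0,0,0]},{"grip":1,"offset":[-2,2.6,0],"turn":[0,0,0]},{"grip":1,"offset":[-4,0,0],"turn":[0,0,0]},{"grip":1,"offset":[-4,0,0],"turn":[0,0,0]}]'
```

```text
clock: 24.4
position: [613.4, -14.6, 152.8]
tcp_rot: [-0.001, 1.0, -0.0, 0.0]
contact_force: [-0.0, -0.5, -0.7]
finger_gap: 0.581
gripper_force: 12.0
```

```bash
python3 -m pendant '[{"grip":1,"offset":[-4,0,0],"turn":[0,0,0]},{"grip":1,"offset":[-3.2,0,0],"turn":[0,0,0]},{"grip":1,"offset":[0,0,0],"turn":[0,0,0]},{"grip":1,"offset":[0,0,1.5],"turn":[0,0,0]},{"grip":1,"offset":[0,0,1.5],"turn":[0,0,0]},{"grip":1,"offset":[0,0,0.8],"turn":[0,0,0]},{"grip":1,"offset":[0,0,0],"turn":[0,0,0]},{"grip":1,"offset":[0,0,0],"turn":[0,0,0]}]'; python3 - <<'E'
from meas import *
S=arm.camera("side")
cv2.imwrite("pics/over4.png",cv2.resize(S[185:245,358:418],None,fx=6,fy=6,interpolation=cv2.INTER_CUBIC)[:,:,::-1])
E
```

```text
clock: 25.2
position: [684.2, -15.7, 114.1]
tcp_rot: [-0.0, 1.0, -0.0, -0.0]
contact_force: [-1.3, 0.2, 0.6]
finger_gap: 0.582
gripper_force: 12.0
```

View pics/over4.png

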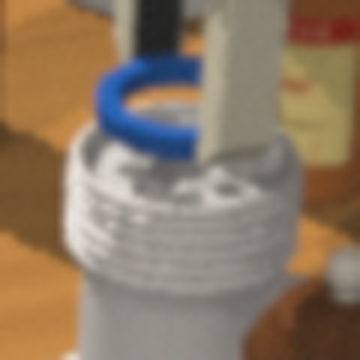

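The ring is held level, centred near crop (195,105) over the mouth. I lower and release it.

```bash
python3 -m pendant '[{"grip":1,"offset":[0,0,1.1],"turn":[0,0,0]},{"grip":1,"offset":[0,0,0],"turn":[0,0,0]},{"grip":1,"offset":[0,0,0],"turn":[0,0,0]},{"grip":-1,"offset":[0,0,0],"turn":[0,0,0]},{"grip":-1,"offset":[0,0,0],"turn":[0,0,0]},{"grip":-1,"offset":[0,0,0],"turn":[0,0,0]},{"grip":-1,"offset":[0,0,0],"turn":[0,0,0]},{"grip":-1,"offset":[0,0,0],"turn":[0,0,0]},{"grip":-1,"offset":[0,0,-2],"turn":[0,0,0]},{"grip":-1,"offset":[0,0,-3],"turn":[0,0,0]},{"grip":-1,"offset":[3,0,0],"turn":[0,0,0]},{"grip":-1,"offset":[4,0,0],"turn":[0,0,0]}]'
```

```text
clock: 26.45
position: [614.6, -15.8, 153.5]
tcp_rot: [-0.0, 1.0, -0.0, 0.001]
contact_force: [-0.2, -0.6, 0.3]
finger_gap: 1.003
gripper_force: 0.0
```

```bash
python3 -m pendant '[{"grip":-1,"offset":[4,0,-1],"turn":[0,0,0]},{"grip":-1,"offset":[4,0,-2],"turn":[0,0,0]},{"grip":-1,"offset":[4,0,-2],"turn":[0,0,0]},{"grip":-1,"offset":[0,0,0],"turn":[0,0,0]},{"grip":-1,"offset":[0,0,0],"turn":[0,0,0]},{"grip":-1,"offset":[0,0,0],"turn":[0,0,0]}]';python3 - <<'E'
from meas import *
T,S=arm.camera("top"),arm.camera("side")
def z(i,u,v,r,k): return cv2.resize(i[v-r:v+r,u-r:u+r],None,fx=k,fy=k,interpolation=cv2.INTER_CUBIC)
cv2.imwrite("pics/in4.png",np.hstack([z(T,325,185,30,6),z(S,388,215,30,6)])[:,:,::-1])
a,b=blob(T,(325,185),"blue"),blob(S,(388,211),"blue"); print(tri(a[0],b[0]))
E
```

```text
clock: 27.05
position: [495.1, -15.7, 202.6]
tcp_rot: [-0.0, 1.0, 0.0, 0.0]
contact_force: [0.2, 0.0, -0.7]
finger_gap: 1.001
gripper_force: 0.0
(array([683.71478985, -14.99607034, 100.06863258]), np.float64(0.39499124861554535))
```

View pics/in4.png

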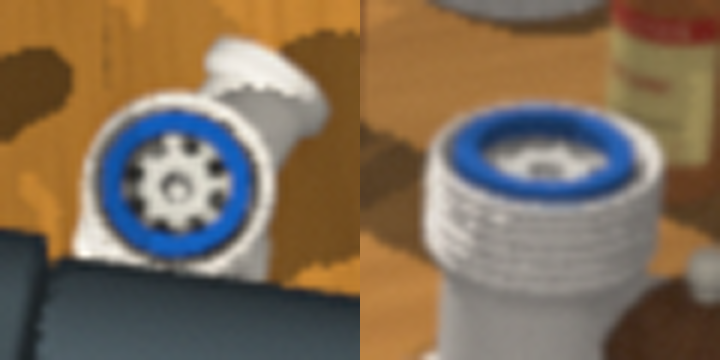

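The ring sits flat and proud of the rim, centred at crop (177,184), about 1.5 mm from the axis. I hand in.

```bash
python3 -c "
from bench import arm
print(arm.sign_off())"
```

```text
the job is handed in; nothing more can be done
None
```

The pre-cutter plate, knife, coarse plate and blue spacer ring were each seen lying flat in the mincer head after release, and I handed the job in at about 27 s; the hand-in returned no verdict.

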